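# Feed a tube block past a spring gate into its bay

### The arm

A 6-joint arm with a two-finger parallel gripper is mounted at the origin on a cart in front of the work surface, level with it; the furniture and walls round the work are solid. World frame = base frame: x ahead of the robot, y to its left, z up, the work surface at z = 0. Lengths are in m, angles in rad, forces in N, time in s.
With the tool pointing down it reaches from about 0.3 to 0.875 m from the base axis. Payload 6.4 kg.
Tool frame: the origin (TCP) lies between the finger pads; the fingertips stand 25 mm ahead of it and the grasp point (between the pads) lies 6 mm ahead of it; z points along the fingers, y is the line along which they close (so a half turn about z gives the same grasp; the last joint's range is limited). The gripper opens to 85 mm and grips with 20 to 120 N. Pads are 22 mm wide; open, the fingers measure 114 mm over their backs; the gripper's body (76 mm by 85 mm) begins 54 mm behind the grasp point. The pads swing forward as they close: fully open they stand 13 mm farther back than shut.
Start: joints at [-1.421, 0.181, 1.607, -0, 1.354, -0.206], TCP at [0.2, -0.539, 0.256] pointing down, gripper open.
Joint ranges: [-2.99, 2.99], [-0.89, 2.07], [0.3, 2.58], [-1.14, 4.28], [0, 2.63], [-3.12, 3.12]. Speed limits (rad/s): [2.57, 2.57, 3.01, 3.14, 3.14, 3.14].

### API

Orientations are given as a unit quaternion [w, x, y, z].
In Python, from bench import ctrl gives the robot as it stands.
- The arm moves only by the tool servo_tool, never from a script. Its argument "series" is text: rows parted by semicolons, each of 7 numbers parted by spaces: the gripper command: -1 is fully open, 1 is shut, values between are in proportion, then the shift along the tool's x, y, z in m, then the turn, a rotation vector about the tool's x, y, z in degrees. A call has 1 to 12 rows; each row is the pose to reach, as a shift and turn from the pose commanded when the call began, along the tool's axes at that moment; what a row does not reach only later rows make up. A row lasts 1/12 s, in which the tool goes at most 41.7 mm and 7.16 degrees, less where a joint would pass 70% of its speed; a pose out of reach is approached as far as the arm can. A call with a gripper value outside its range is refused whole. The fingers move at their own pace and stop on an object; the grip force is fixed at half the most. Time passes only in rows, so rows that repeat a pose let the fingers close. It gives the time, the measured TCP pose, the force, the opening and the grip force at its end, in the units of the state.
- ctrl.get_obs(): the state, without advancing time (a new reading comes with each control period).
- ctrl.camera(name): name is "scene" or "top" or "wrist"; returns a dict with "img" (384x512x3 uint8, red, green, blue), "z_map" (384x512 float32, m along the optical axis (not along the pixel's ray), 0 where there is no reading), "fovy" (degrees; the focal length in pixels is half the picture's height over the tangent of half this angle, whatever the lens; pixels are square), "cx", "cy" (the principal point, pixels), "extrinsics" (4x4, takes a point from camera to world coordinates); the wrist camera has in their place "T_tool_cam" (4x4, takes a point from camera to tool coordinates, whose origin is the TCP and whose axes are the flange's). Camera axes: x right, y down, z forward; pixel columns grow to the right and rows downward; lengths in m; the calibration is good to about 2 mm. A picture is of the moment at which its call begins: read the wrist's pose just before it.
- ctrl.hand_in(): hands the job in; it is judged then, once.
The state is a dict: "time_s": time; "q": joint angles; "dq": joint speeds; "joint_efforts": joint torques, N m; "eef_pos": TCP position; "eef_rot": TCP orientation; "wrist_force": force on the tool from outside, world axes, zero at the start; "torque": the same for the moment, N m; "opening": opening from 0.0 (shut) to 1.0 (fully open); "grasp_force": force on a finger pad.
Only numpy, scipy, OpenCV 4.12 (cv2) and the standard library are available. Lean on these libraries where they do the work, as an engineer would, in place of code of your own. Each camera call takes 0.05 s, during which the arm holds its last target. There are 200 camera calls.

### The job

Push the orange tube block along the lane, past the red gate and fully home against the stop at the closed end, keeping the gate's long red pedal pressed right down all the while the block goes past, so that the sprung gate never comes down on it; one hand can do both, with one fingertip on the pedal and the other finger behind the block. Then let the gate drop shut behind the block. Do not lift or tip the block, and leave the things standing round about alone.

Things in the scene. Friction and masses are not known exactly. Their poses are not given: they have to be found in the camera images.
- lane: Fixed aluminium feed lane with blue walls. Origin under the gate blade on the centre line, 11 mm above the worktop (all z here are from it); x points across the lane, away from the robot, y along it to the open mouth (the block is fed towards -y). Channel x = -35 to +35 mm, floor z = 3 mm, walls 4 mm thick, 22 mm high, from the stop to y = +185 mm. But for the gate nothing is higher than 24 mm.
- bay (a point): Where the block's origin lies when it is fully home: on the channel floor above the green marking, 68 mm past the gate (lane y = -68 mm). The blue end stop's inner face is 52 mm beyond (lane y = -120 mm); the home block's rear face is 13 mm beyond the blade.
- gate (a joint): Red gate's opening angle (rad): 0 shut, by a spring; 0.65 open at its stop. Hinge line parallel to the lane's y, outside the near wall, at lane x = -50, z = 18 mm. Pressing the pedal opens it, with about 2 to 9 N. The block clears the blade above 0.42; keep it above 0.46 while the block is under it.
- blade (a point): Middle of the red blade that bars the lane. Shut, the blade covers lane x = -28 to -12 mm, y = -3 to +3 mm, z = 18 to 41 mm, on an arm that reaches over the near wall from the hinge. A finger in the channel passes it freely at x > -8 mm. Opening swings it up and towards the robot (highest point then z = 59 mm).
- pedal (a point): Middle of the pedal's top face, 24 mm out from the hinge line, lane y = +73 mm. The red pedal is a flat plate 40 mm wide, 205 mm long (lane y = -29 to +176 mm) on the robot's side, over the worktop's edge; press it anywhere and slide along it. Shut it slopes up to the robot by 0.35 rad (this point z = 28 mm), fully open down by 0.30 (z = 13 mm).
- block: Loose orange block with black tube holes, 66 mm (x, across the lane) by 104 mm (y, along it) by 26 mm high, about 0.1 kg; origin at the centre of its underside. It starts between gate and mouth; its rear face is at its y = +52 mm. A fingertip at z = 16 mm, at lane x = -74 mm, holds the pedal nearly down; one at that height behind the block meets it.
- tape: Roll of yellow tape, 61 mm across, 19 mm high, beside the work, to be left alone. Origin at the centre of its underside.
- bottle: Small bottle with a blue cap, 60 mm across, 105 mm high, beside the work, to be left alone. Origin at the centre of its underside.
- timer: White laboratory timer 64 x 66 x 19 mm, behind the lane between two tanks, to be left alone. Origin at the centre of its underside.
- dish: Petri dish, 92 mm across, 15 mm high, behind the lane between two tanks, to be left alone. Origin at the centre of its underside.

How it is judged:
On the way, in this order (a step that is already met when the one before it is completed fails the run):
1. the block is half way past the gate, with the gate held open (y of block in the frame of lane between -0.03 and 0.02 m and value of joint gate above 0.46 rad).
2. the block is home against the stop, with the gate still held open (y of block in the frame of lane below -0.063 m and value of joint gate above 0.46 rad).
At the end, for the whole second after the job is handed in: The block lies flat in the bay, at rest, within 5 mm of the end stop, straight in the lane, and the gate is shut behind it (under 0.05 rad) (y of block in the frame of lane below -0.063 m and z of block in the frame of lane below 0.006 m and angle between the y axis of block and the y axis of lane, either way round below 0.08 rad and value of joint gate below 0.05 rad and linear speed of block below 0.01 m/s); the robot touches nothing.
It fails at once if the gate is not held open (under 0.46 rad) while the block is under the blade (y of block in the frame of lane between -0.055 and 0.052 m and value of joint gate below 0.46 rad).
It fails at once if the block is lifted more than 7 mm off the lane's floor (z of block in the frame of lane above 0.01 m).
It fails at once if the block is tipped (angle between block's own z axis and vertical above 0.15 rad).
It fails at once if a bystander is moved by more than 15 mm (distance of any of tape, bottle, timer, dish from where it was at the start of the episode above 0.015 m).
It also fails if it takes over 54 s, if anything falls off the work surface, if the arm or the gripper's body presses on something with over 40 N, if the wrist force passes 120 N, or if a joint passes its speed limit or range.

## Working session

There is one attempt and no reset: what is moved stays moved. The work goes in short steps, Python scripts to look and compute and a tool call to move; the robot and the scene stay as the last step left them, time stands still between calls to the robot, and variables do not carry over. Pictures are saved under pics/ and viewed, at most 10 in all, crops included, and the job is handed in when it is done.

Besides the shell and the picture viewer there is one more tool, called after "Request:" by a JSON object that holds its "method" and its "body". servo_tool: Moves the arm, as the interface text tells. Its arguments: {"type":"object","properties":{"series":{"type":"string"}},"required":["series"]}

```bash
mkdir -p pics; cat > h.py <<'E'
import numpy as np,cv2
from bench import ctrl
def cam(n):
    c=ctrl.camera(n); f=c["img"].shape[0]/2/np.tan(np.radians(c["fovy"])/2)
    c["f"]=f; return c
def cloud(c):
    h,w=c["z_map"].shape; u,v=np.meshgrid(np.arange(w),np.arange(h)); z=c["z_map"]
    P=np.stack([(u-c["cx"])/c["f"]*z,(v-c["cy"])/c["f"]*z,z],-1)
    E=np.array(c["extrinsics"]); return P@E[:3,:3].T+E[:3,3]
E
python3 - <<'E'
from h import *
o=ctrl.get_obs(); print({k:np.round(v,3) for k,v in o.items()})
for n in("top","scene"):
    c=cam(n); P=cloud(c); np.savez(f"{n}.npz",img=c["img"],P=P,E=c["extrinsics"],f=c["f"],cx=c["cx"],cy=c["cy"])
    cv2.imwrite(f"pics/{n}0.png",c["img"][...,::-1]); print(n,np.round(c["extrinsics"],3).tolist(),c["f"])
E
```

```text
{'time_s': np.float64(0.0), 'q': array([-1.421,  0.182,  1.608, -0.   ,  1.354, -0.206]), 'dq': array([ 0.004, -0.   , -0.001, -0.001,  0.   ,  0.002]), 'joint_efforts': array([-2.0000e-03, -4.4487e+01, -3.5134e+01, -0.0000e+00,  9.0000e-03,
        0.0000e+00]), 'eef_pos': array([ 0.2  , -0.538,  0.255]), 'eef_rot': array([-0.001,  0.984,  0.177,  0.   ]), 'wrist_force': array([-0.432, -0.289, -0.082]), 'torque': array([-0.066,  0.024,  0.023]), 'grasp_force': np.float64(0.0), 'opening': np.float64(1.004)}
top [[0.026, -0.995, 0.092, 0.457], [-1.0, -0.025, 0.005, -0.158], [-0.003, -0.092, -0.996, 1.009], [0.0, 0.0, 0.0, 1.0]] 352.0356908903398
scene [[-0.802, -0.307, 0.512, -0.131], [-0.597, 0.433, -0.676, 0.749], [-0.014, -0.848, -0.53, 0.772], [0.0, 0.0, 0.0, 1.0]] 403.5352733380145
```

View pics/top0.png

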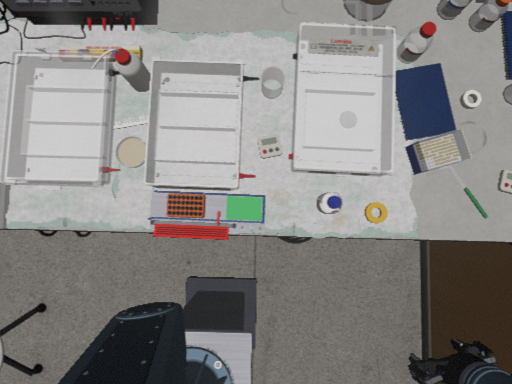

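View pics/scene0.png

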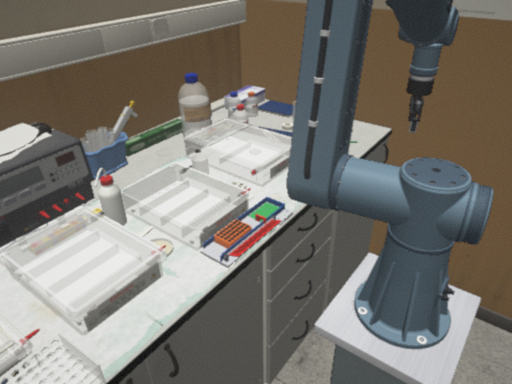

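The top view shows the lane from about (150,190) to (266,222). The block is at (186,205), the gate blade at (219,217), the pedal along (154–228,231) and the green bay at (245,208). The scene view confirms the closed end is towards −y. Next I measure positions.

```bash
cat >> h.py <<'E'
def masks(img):
    H=cv2.cvtColor(img,cv2.COLOR_RGB2HSV).astype(int); h,s,v=H[...,0],H[...,1],H[...,2]
    return dict(orange=(h>4)&(h<18)&(s>150)&(v>90),red=((h<4)|(h>174))&(s>140)&(v>90),green=(h>45)&(h<80)&(s>120)&(v>80),blue=(h>100)&(h<125)&(s>110)&(v>50))
def ray(uv,E,f,cx,cy,z):
    d=np.c_[(uv[:,0]-cx)/f,(uv[:,1]-cy)/f,np.ones(len(uv))]@E[:3,:3].T; o=E[:3,3]
    return o+d*((z-o[2])/d[:,2])[:,None]
E
python3 - <<'E'
from h import *
d=np.load("top.npz"); img=d["img"]; K=(d["E"],float(d["f"]),float(d["cx"]),float(d["cy"]))
M=masks(img)
roi=np.zeros(img.shape[:2],bool); roi[185:245,140:275]=1
for n,z in(("orange",.040),("green",.014),("blue",.033),("red",.035)):
    m=(M[n]&roi).astype(np.uint8); 
    k,l,st,ce=cv2.connectedComponentsWithStats(m)
    for i in range(1,k):
        if st[i,4]<25: continue
        v,u=np.nonzero(l==i); r=cv2.minAreaRect(np.c_[u,v].astype(np.float32))
        p=ray(cv2.boxPoints(r),*K,z); c=ray(np.array([r[0]]),*K,z)[0]
        print(n,st[i].tolist(),"ctr",c.round(4),"box",p[:,:2].round(4).tolist(),"depth z med",np.median(d["P"][l==i][:,2]).round(4))
cv2.imwrite("pics/crop.png",cv2.resize(img[180:250,140:280],None,fx=5,fy=5,interpolation=cv2.INTER_CUBIC)[...,::-1])
E
```

```text
orange [167, 194, 37, 23, 330] ctr [0.4985 0.033  0.04  ] box [[0.5276, 0.0841], [0.5301, -0.0154], [0.4696, -0.0177], [0.467, 0.0812]] depth z med 0.0402
green [227, 197, 34, 23, 730] ctr [ 0.4954 -0.1275  0.014 ] box [[0.5253, -0.0799], [0.5277, -0.1734], [0.4656, -0.1749], [0.4632, -0.0819]] depth z med 0.0144
blue [261, 196, 4, 27, 31] ctr [ 0.4931 -0.1821  0.033 ] box [[0.4573, -0.1775], [0.5296, -0.1814], [0.5293, -0.1867], [0.457, -0.1828]] depth z med 0.0323
red [153, 224, 76, 16, 949] ctr [0.4266 0.0154 0.035 ] box [[0.4109, 0.1186], [0.446, 0.1189], [0.4424, -0.088], [0.4073, -0.0876]] depth z med 0.0391
```

View pics/crop.png

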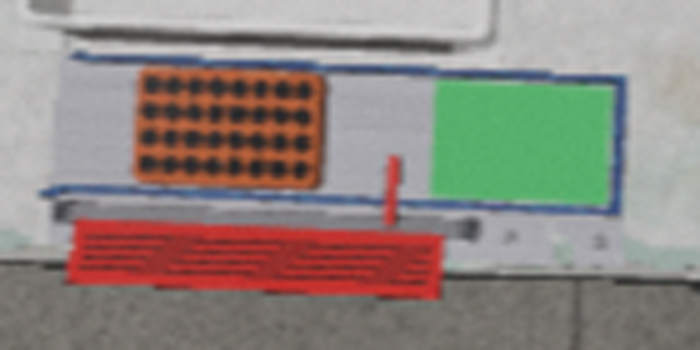

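The crop shows a clean lane layout. The lane is about parallel to world y, with the blade at roughly world y ≈ −0.06. I'll fly over it and refine with the wrist camera.

Request:
{"method": "servo_tool", "body": {"series": "-1 0.025 -0.0253 0 0 0 -5.8; -1 0.05 -0.0506 0 0 0 -11.6; -1 0.075 -0.0759 0 0 0 -17.4; -1 0.1 -0.1012 0 0 0 -23.2; -1 0.125 -0.1265 0 0 0 -29; -1 0.15 -0.1518 0 0 0 -34.8; -1 0.175 -0.1771 0 0 0 -40.6; -1 0.2 -0.2024 0 0 0 -46.4; -1 0.225 -0.2277 0 0 0 -52.2; -1 0.25 -0.253 0 0 0 -58; -1 0.275 -0.2783 0 0 0 -63.8; -1 0.3 -0.3036 0 0 0 -69.6"}}

```text
time_s: 1.1
eef_pos: [0.3759, -0.1481, 0.2562]
eef_rot: [0.0, 0.706, 0.709, 0.0]
wrist_force: [0.2, 0.0, 0.0]
opening: 1.002
grasp_force: 0.0
```

Request:
{"method": "servo_tool", "body": {"series": "-0.6 0.03 0.014 0 0 0 0; -0.6 0.06 0.028 0 0 0 0; -0.6 0.09 0.042 0 0 0 0; -0.6 0.12 0.056 0 0 0 0; -0.6 0.15 0.07 0 0 0 0; -0.6 0.18 0.084 0 0 0 0; -0.6 0.19 0.085 0 0 0 0; -0.6 0.19 0.085 0 0 0 0; -0.6 0.19 0.085 0 0 0 0"}}

```text
time_s: 1.85
eef_pos: [0.4603, 0.0402, 0.2558]
eef_rot: [-0.0, 0.707, 0.708, -0.001]
wrist_force: [-0.5, 0.4, -0.1]
opening: 0.803
grasp_force: 0.0
```

```bash
cat >> h.py <<'E'
from scipy.spatial.transform import Rotation as Rn
def wrist():
    o=ctrl.get_obs(); c=cam("wrist"); T=np.eye(4); q=o["eef_rot"]
    T[:3,:3]=Rn.from_quat([q[1],q[2],q[3],q[0]]).as_matrix(); T[:3,3]=o["eef_pos"]
    c["T"]=np.array(c["T_tool_cam"]); c["extrinsics"]=T@c["T"]; return o,c
E
python3 - <<'E'
from h import *
o,c=wrist(); print(o["eef_pos"].round(4),o["eef_rot"].round(4),o["opening"],c["T"].round(3).tolist(),c["f"])
cv2.imwrite("pics/w1.png",c["img"][...,::-1])
np.savez("w1.npz",img=c["img"],P=cloud(c),E=c["extrinsics"],f=c["f"],cx=c["cx"],cy=c["cy"],T=c["T"])
E
```

```text
[0.4603 0.0402 0.2558] [-3.000e-04  7.066e-01  7.077e-01 -6.000e-04] 0.8029110222116792 [[0.001, -0.963, -0.268, 0.067], [1.0, 0.001, 0.0, 0.0], [0.0, -0.268, 0.963, -0.119], [0.0, 0.0, 0.0, 1.0]] 265.77865461819204
```

View pics/w1.png

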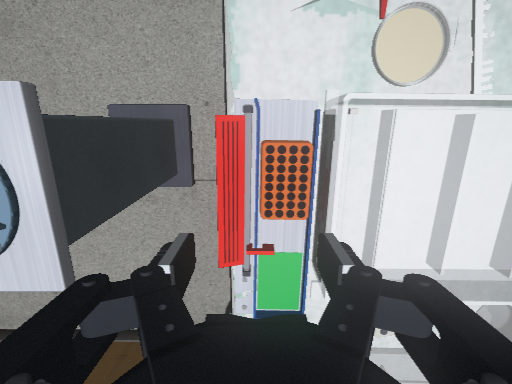

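The wrist view shows the pedal (217–245, 115–267), the block (260–312, 140–219), the blade (245–275, 250), the green bay and both fingertips near (180,250) and (335,250).

```bash
python3 - <<'E'
from h import *
for nm in("w1","top"):
    d=np.load(nm+".npz"); img,P=d["img"],d["P"]; M=masks(img); K=(d["E"],float(d["f"]),float(d["cx"]),float(d["cy"]))
    inb=(P[...,0]>.40)&(P[...,0]<.56)&(P[...,1]>-.2)&(P[...,1]<.17)&(P[...,2]<.08)
    for n,z in(("orange",.040),("green",.014),("blue",.033),("red",.035)):
        k,l,st,_=cv2.connectedComponentsWithStats((M[n]&inb).astype(np.uint8))
        for i in range(1,k):
            if st[i,4]<60: continue
            v,u=np.nonzero(l==i); Q=ray(np.c_[u,v].astype(float),*K,z)[:,:2]
            (c,s,a)=cv2.minAreaRect((Q*1000).astype(np.float32))
            # PCA axis
            w,V=np.linalg.eigh(np.cov(Q.T)); ax=V[:,1]*np.sign(V[1,1])
            print(nm,n,st[i,4],"c",np.round(c,1),"s",np.round(s,1),"a",round(a,2),"pca slope",(ax[0]/ax[1]).round(4),
              "x",np.percentile(Q[:,0],[1,99]).round(4),"y",np.percentile(Q[:,1],[1,99]).round(4),"z",np.percentile(P[l==i][:,2],[5,50,95]).round(4))
# finger tips in tool frame
d=np.load("w1.npz"); E=d["E"]; T=d["T"]; Pc=(d["P"]-E[:3,3])@E[:3,:3]; Pt=Pc@T[:3,:3].T+T[:3,3]
m=(Pt[...,2]>-.03)&(Pt[...,2]<.06)&(d["P"][...,2]>.19); Q=Pt[m]
for sgn in(-1,1):
    q=Q[(Q[:,1]*sgn>0)]; zt=np.percentile(q[:,2],99.5); t=q[q[:,2]>zt-.012]
    print("finger",sgn,"tip z",zt.round(4),"x",t[:,0].min().round(4),t[:,0].max().round(4),"y",t[:,1].min().round(4),t[:,1].max().round(4))
E
```

```text
w1 orange 1913 c [498.4  32.1] s [101.   63.3] a 89.28 pca slope 0.0052 x [0.4672 0.5297] y [-0.0173  0.0826] z [0.04   0.0412 0.0424]
w1 green 2309 c [ 496.3 -131.7] s [99.  64.7] a 89.1 pca slope 0.0617 x [0.4643 0.5281] y [-0.1798 -0.0828] z [0.0145 0.0157 0.0169]
w1 blue 281 c [461.8  35.4] s [  5.  197.9] a 0.1 pca slope 0.0124 x [0.4591 0.4642] y [-0.062   0.1333] z [0.033  0.0342 0.0354]
w1 blue 537 c [534.2 -26.4] s [294.4   4.8] a 88.88 pca slope 0.0174 x [0.5306 0.5379] y [-0.1693  0.118 ] z [0.033  0.0342 0.0353]
w1 blue 315 c [ 493.1 -129.4] s [ 70.  106.8] a 0.04 pca slope -0.4951 x [0.4581 0.5265] y [-0.1829 -0.0778] z [0.0179 0.0267 0.035 ]
w1 red 3961 c [426.6  10.1] s [209.2  36.3] a 89.05 pca slope 0.021 x [0.4083 0.4453] y [-0.0894  0.1134] z [0.0341 0.0401 0.0457]
w1 red 106 c [466.5 -70.9] s [ 7.6 37.2] a 85.15 pca slope -31.613 x [0.4482 0.4849] y [-0.0734 -0.0657] z [0.0518 0.0531 0.0543]
top orange 329 c [498.6  32.7] s [60.6 99.3] a 1.46 pca slope -0.1213 x [0.4682 0.5288] y [-0.0171  0.08  ] z [0.0377 0.0402 0.0429]
top green 727 c [ 495.5 -127.5] s [62.1 93.3] a 1.37 pca slope 0.0248 x [0.4655 0.5259] y [-0.1744 -0.0814] z [0.0113 0.0144 0.0172]
top red 947 c [426.7  15.4] s [206.3  35.1] a 89.0 pca slope 0.0185 x [0.4089 0.4446] y [-0.0846  0.1142] z [0.0326 0.039  0.0452]
finger -1 tip z 0.0158 x -0.0115 0.0106 y -0.0475 -0.0335
finger 1 tip z 0.0156 x -0.0121 0.0108 y 0.034 0.0474
```

Request:
{"method": "servo_tool", "body": {"series": "-0.6 0.02 0.002 0 0 0 1; -0.6 0.04 0.004 0.02 0 0 1; -0.6 0.064 0.006 0.05 0 0 1; -0.6 0.064 0.006 0.08 0 0 1; -0.6 0.064 0.006 0.11 0 0 1; -0.6 0.064 0.006 0.14 0 0 1; -0.6 0.064 0.006 0.16 0 0 1; -0.6 0.064 0.006 0.175 0 0 1; -0.6 0.064 0.006 0.175 0 0 1; -0.6 0.064 0.006 0.175 0 0 1"}}

```text
time_s: 2.73
eef_pos: [0.4663, 0.1028, 0.0809]
eef_rot: [-0.001, 0.714, 0.7, -0.001]
wrist_force: [0.6, 0.7, 0.2]
opening: 0.799
grasp_force: 0.0
```

```bash
python3 - <<'E'
from h import *
o,c=wrist(); print(o["eef_pos"].round(4),o["eef_rot"].round(4),o["wrist_force"].round(2))
cv2.imwrite("pics/w2.png",c["img"][...,::-1])
O=np.array([.4969,-.061,.011]); X=np.array([1,-.0165,0]);Y=np.array([.0165,1,0])
d=o["eef_pos"]-O; print("lane tcp",d@X,d@Y,d[2])
P=cloud(c); M=masks(c["img"])["orange"]; Q=(P[M]-O); print("block rear y",np.percentile(Q@Y,[97,99.5]), "x",np.percentile(Q@X,[1,99]))
M=masks(c["img"])["red"]; Q=(P[M]-O); print("pedal x",np.percentile(Q@X,[1,50,99]),"y",np.percentile(Q@Y,[1,99]))
E
```

```text
[0.4663 0.1028 0.0809] [-6.000e-04  7.140e-01  7.001e-01 -8.000e-04] [0.59 0.68 0.24]
lane tcp -0.033329391306990135 0.16327279395531985 0.06994222949255705
block rear y [0.14456635 0.18040116] x [-0.03161231  0.01544234]
pedal x [-0.08667856 -0.06634932 -0.05329779] y [0.09481456 0.17500227]
```

View pics/w2.png

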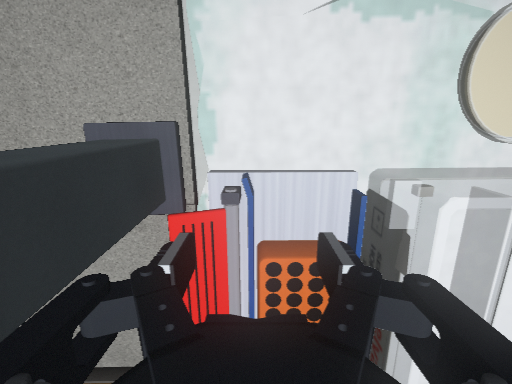

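The fingers straddle the near wall. The left tip is over the pedal at (180,240) and the right tip is just behind the block's rear edge, at row 240. Next I press the pedal.

Request:
{"method": "servo_tool", "body": {"series": "-0.6 0 0 0.005 0 0 0; -0.6 0 0 0.01 0 0 0; -0.6 0 0 0.015 0 0 0; -0.6 0 0 0.02 0 0 0; -0.6 0 0 0.025 0 0 0; -0.6 0 0 0.03 0 0 0; -0.6 0 0 0.034 0 0 0; -0.6 0 0 0.037 0 0 0; -0.6 0 0 0.039 0 0 0; -0.6 0 0 0.039 0 0 0; -0.6 0 0 0.039 0 0 0"}}

```text
time_s: 3.7
eef_pos: [0.4665, 0.1042, 0.0425]
eef_rot: [-0.0, 0.713, 0.701, -0.0]
wrist_force: [-3.6, 0.4, 11.1]
opening: 0.799
grasp_force: 5.5
```

```bash
cat >> h.py <<'E'
def rep(nm=None):
    o,c=wrist(); O=np.array([.4969,-.061,.011]); X=np.array([1,-.0165,0]);Y=np.array([.0165,1,0])
    d=o["eef_pos"]-O; print("t",o["time_s"],"lane tcp",(d@X).round(4),(d@Y).round(4),d[2].round(4),"F",o["wrist_force"].round(1))
    for cc,n in((c,"wrist"),(cam("top"),"top"),(cam("scene"),"scene")):
        P=cloud(cc)-O; x,y,z=P@X,P@Y,P[...,2]; M=masks(cc["img"])
        m=M["red"]&(x>-.105)&(x<-.052)&(y>-.04)&(y<.19)&(z<.06)
        if m.sum()>60:
            a=np.polyfit(x[m],z[m],1)[0]; print(n,"pedal n",m.sum(),"slope",np.arctan(a).round(3),"gate",(np.arctan(a)+.35).round(3))
        m=M["orange"]&(abs(x)<.045)&(y>-.14)&(y<.2)&(z<.05)
        if m.sum()>40: print(n,"block y",np.percentile(y[m],[1,99]).round(4),"z",np.median(z[m]).round(4))
        m=M["red"]&(abs(y)<.012)&(x>-.055)&(x<.0)
        if m.sum()>8: print(n,"blade x",x[m].max().round(3),"z",np.percentile(z[m],[50,97]).round(3))
        if nm: cv2.imwrite(f"pics/{nm}_{n}.png",cc["img"][...,::-1])
E
python3 -c "
from h import *
rep('p1')"
```

```text
t 3.7 lane tcp -0.0331 0.1647 0.0315 F [-3.6  0.4 11.1]
wrist pedal n 2485 slope 0.303 gate 0.653
wrist block y [0.128  0.1451] z 0.0289
top pedal n 827 slope 0.321 gate 0.671
top block y [0.0437 0.142 ] z 0.029
top blade x -0.024 z [0.052 0.059]
scene pedal n 597 slope 0.369 gate 0.719
scene block y [0.0476 0.1474] z 0.0263
scene blade x -0.027 z [0.046 0.054]
```

Request:
{"method": "servo_tool", "body": {"series": "-0.6 -0.005 0 0 0 0 0; -0.6 -0.01 0 0 0 0 0; -0.6 -0.014 0 0 0 0 0; -0.6 -0.018 0 0 0 0 0; -0.6 -0.022 0 0 0 0 0; -0.6 -0.026 0 0 0 0 0; -0.6 -0.03 0 0 0 0 0; -0.6 -0.034 0 0 0 0 0; -0.6 -0.038 0 0 0 0 0; -0.6 -0.04 0 0 0 0 0; -0.6 -0.04 0 0 0 0 0"}}

```text
time_s: 4.77
eef_pos: [0.466, 0.0651, 0.0427]
eef_rot: [-0.001, 0.714, 0.7, 0.001]
wrist_force: [-2.8, 6.4, 10.9]
opening: 0.799
grasp_force: 5.9
```

```bash
python3 -c "
from h import *
rep('p2')"
```

```text
t 4.7667 lane tcp -0.033 0.1256 0.0317 F [-2.8  6.4 10.9]
wrist pedal n 6113 slope 0.303 gate 0.653
wrist block y [0.089  0.1139] z 0.0299
top pedal n 653 slope 0.338 gate 0.688
top block y [0.0125 0.111 ] z 0.0289
top blade x -0.024 z [0.052 0.058]
scene pedal n 607 slope 0.354 gate 0.704
scene block y [0.0201 0.1165] z 0.0261
scene blade x -0.031 z [0.045 0.054]
```

View pics/p2_wrist.png

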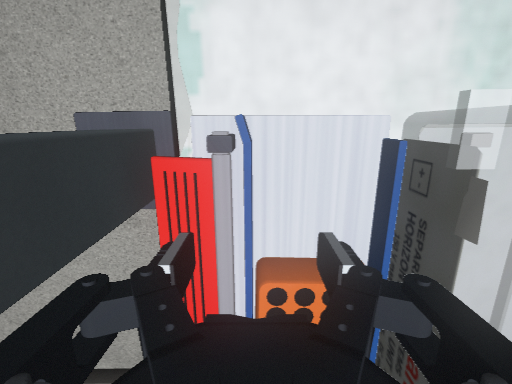

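The block moves with the right finger; its rear edge is at row 258, flush behind the tip. The pedal stays flat down at its stop, so I keep pushing.

Request:
{"method": "servo_tool", "body": {"series": "-0.6 -0.006 0 0 0 0 0; -0.6 -0.012 0 0 0 0 0; -0.6 -0.018 0 0 0 0 0; -0.6 -0.024 0 0 0 0 0; -0.6 -0.03 0 0 0 0 0; -0.6 -0.036 0 0 0 0 0; -0.6 -0.042 0 0 0 0 0; -0.6 -0.048 0 0 0 0 0; -0.6 -0.054 0 0 0 0 0; -0.6 -0.058 0 0 0 0 0; -0.6 -0.06 0 0 0 0 0; -0.6 -0.06 0 0 0 0 0"}}

```text
time_s: 5.92
eef_pos: [0.4647, 0.0053, 0.0427]
eef_rot: [-0.001, 0.714, 0.7, 0.001]
wrist_force: [-4.7, 7.5, 12.9]
opening: 0.798
grasp_force: 6.9
```

```bash
python3 -c "
from h import *
rep('p3')"
```

```text
t 5.9167 lane tcp -0.0333 0.0657 0.0317 F [-4.7  7.5 12.9]
wrist pedal n 13729 slope 0.304 gate 0.654
wrist block y [0.0287 0.0539] z 0.0299
top pedal n 328 slope 0.411 gate 0.761
top block y [-0.0468  0.0458] z 0.029
top blade x -0.021 z [0.051 0.297]
scene pedal n 599 slope 0.312 gate 0.662
scene block y [0.0264 0.057 ] z 0.0257
```

Request:
{"method": "servo_tool", "body": {"series": "-0.6 -0.006 0 0 0 0 0; -0.6 -0.012 0 0 0 0 0; -0.6 -0.018 0 0 0 0 0; -0.6 -0.024 0 0 0 0 0; -0.6 -0.03 0 0 0 0 0; -0.6 -0.036 0 0 0 0 0; -0.6 -0.042 0 0 0 0 0; -0.6 -0.048 0 0 0 0 0; -0.6 -0.054 0 0 0 0 0; -0.6 -0.058 0 0 0 0 0; -0.6 -0.06 0 0 0 0 0; -0.6 -0.062 0 0 0 0 0"}}

```text
time_s: 7.07
eef_pos: [0.4633, -0.0561, 0.0426]
eef_rot: [-0.002, 0.714, 0.7, 0.001]
wrist_force: [-4.4, 10.1, 15.0]
opening: 0.801
grasp_force: 8.1
```

```bash
python3 -c "
from h import *
rep('p4')"
```

```text
t 7.0667 lane tcp -0.0337 0.0044 0.0316 F [-4.4 10.1 15. ]
wrist pedal n 14788 slope 0.381 gate 0.731
wrist block y [-0.0329 -0.0074] z 0.03
wrist blade x -0.02 z [0.048 0.059]
top pedal n 78 slope 0.34 gate 0.69
top block y [-0.1074 -0.0125] z 0.029
scene pedal n 627 slope 0.37 gate 0.72
scene block y [-0.0357  0.0061] z 0.0242
scene blade x -0.023 z [0.048 0.056]
```

Roughly 8–9 mm remain. I advance slowly and watch for the wrist force to rise at the stop.

Request:
{"method": "servo_tool", "body": {"series": "-0.6 -0.001 0 0 0 0 0; -0.6 -0.002 0 0 0 0 0; -0.6 -0.003 0 0 0 0 0; -0.6 -0.004 0 0 0 0 0; -0.6 -0.005 0 0 0 0 0; -0.6 -0.006 0 0 0 0 0; -0.6 -0.007 0 0 0 0 0; -0.6 -0.008 0 0 0 0 0"}}

```text
time_s: 7.88
eef_pos: [0.463, -0.0637, 0.0425]
eef_rot: [-0.002, 0.714, 0.701, 0.001]
wrist_force: [-4.0, 10.2, 15.3]
opening: 0.794
grasp_force: 8.2
```

Request:
{"method": "servo_tool", "body": {"series": "-0.6 -0.001 0 0 0 0 0; -0.6 -0.002 0 0 0 0 0; -0.6 -0.003 0 0 0 0 0; -0.6 -0.003 0 0 0 0 0"}}

```text
time_s: 8.22
eef_pos: [0.4629, -0.0655, 0.0425]
eef_rot: [-0.003, 0.713, 0.701, 0.001]
wrist_force: [-3.2, 17.5, 17.1]
opening: 0.801
grasp_force: 12.3
```

```bash
python3 -c "
from h import *
rep('p5')"
```

```text
t 8.2167 lane tcp -0.034 -0.0051 0.0315 F [-3.2 17.5 17.1]
wrist pedal n 14430 slope 0.381 gate 0.731
wrist block y [-0.0412 -0.0168] z 0.03
wrist blade x -0.02 z [0.05 0.06]
top pedal n 89 slope 0.327 gate 0.677
top block y [-0.1159 -0.021 ] z 0.0293
scene pedal n 629 slope 0.373 gate 0.723
scene block y [-0.0466  0.0041] z 0.0265
scene blade x -0.027 z [0.046 0.056]
```

View pics/p5_wrist.png

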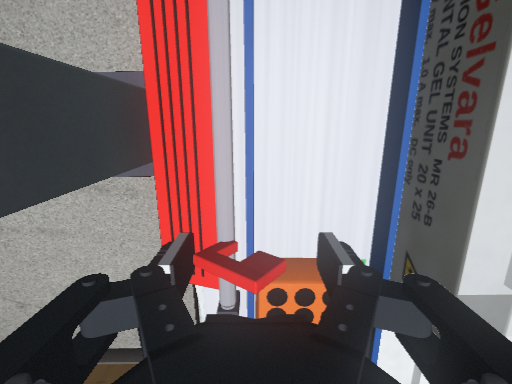

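The block is home: its rear is at lane y ≈ −0.017 and the force rose at the stop. The open blade sits between the fingers at (240,265). I back off a little, then lift straight up so the gate drops.

Request:
{"method": "servo_tool", "body": {"series": "-0.6 0.002 0 0 0 0 0; -0.6 0.005 0 0 0 0 0; -0.6 0.005 0 -0.004 0 0 0; -0.6 0.005 0 -0.009 0 0 0; -0.6 0.005 0 -0.015 0 0 0; -0.6 0.005 0 -0.022 0 0 0; -0.6 0.005 0 -0.03 0 0 0; -0.6 0.005 0 -0.045 0 0 0; -0.6 0.005 0 -0.065 0 0 0; -0.6 0.005 0 -0.09 0 0 0; -0.6 0.005 0 -0.12 0 0 0; -0.6 0.005 0 -0.15 0 0 0"}}

```text
time_s: 9.37
eef_pos: [0.4634, -0.0636, 0.1937]
eef_rot: [-0.0, 0.713, 0.701, -0.0]
wrist_force: [0.9, 0.1, -0.9]
opening: 0.802
grasp_force: 0.0
```

Request:
{"method": "servo_tool", "body": {"series": "-0.6 0.02 0 -0.02 0 0 0; -0.6 0.02 0 -0.04 0 0 0; -0.6 0.02 0 -0.04 0 0 0; -0.6 0.02 0 -0.04 0 0 0; -0.6 0.02 0 -0.04 0 0 0"}}

```text
time_s: 9.78
eef_pos: [0.4638, -0.0438, 0.2318]
eef_rot: [-0.0, 0.713, 0.701, -0.0]
wrist_force: [0.2, -0.2, 0.3]
opening: 0.803
grasp_force: 0.0
```

```bash
python3 -c "
from h import *
rep('p6')"
```

```text
t 9.7833 lane tcp -0.0334 0.0166 0.2208 F [ 0.2 -0.2  0.3]
wrist pedal n 5407 slope -0.35 gate 0.0
wrist block y [-0.1174 -0.018 ] z 0.0303
wrist blade x -0.013 z [0.042 0.044]
top pedal n 148 slope -0.314 gate 0.036
top block y [-0.1155 -0.0192] z 0.0291
scene pedal n 359 slope -0.347 gate 0.003
scene block y [-0.1073  0.0024] z 0.0279
scene blade x -0.014 z [0.036 0.041]
```

View pics/p6_scene.png

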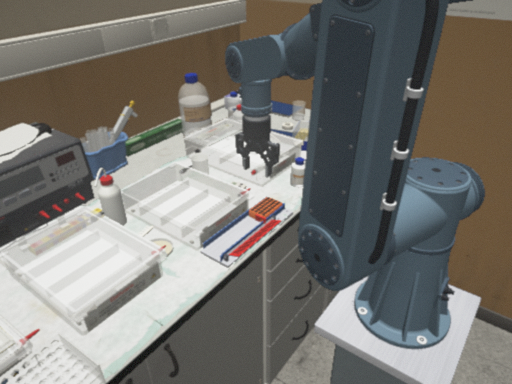

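The block sits flat at the closed end around (267,208), the gate reads shut (0.00) and the hand is clear.

```bash
python3 -c "
from bench import ctrl
print(ctrl.hand_in())"
```

```text
the job is handed in; nothing more can be done
None
```

The block is home against the stop (about lane y = −69 mm by the wrist camera), the pedal read fully down at every check during the pass, and the gate reads shut behind it; I handed the job in at about 9.8 s, and the hand-in returned no verdict.

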